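# Lock the stool seat on the finishing turntable with its spring clip

### The arm

A 6-joint arm with a two-finger parallel gripper is mounted at the origin on the work surface. World frame = base frame: x ahead of the robot, y to its left, z up, the work surface at z = 0. Lengths are in mm, angles in rad, forces in N, time in s.
With the tool pointing down it reaches from about 350 to 975 mm from the base axis. Payload 7.1 kg.
Tool frame: the origin (TCP) lies at the very end of the fingers, on their centre line; the grasp point (between the pads) lies ctrl.hold_point_z behind it (ctrl.hold_point_z is the distance from the TCP to the grasp point, in mm); z points along the fingers, y is the line along which they close (so a half turn about z gives the same grasp; the last joint's range is limited). The gripper opens to 88 mm and grips with 3 to 60 N. Pads are 20 mm wide; open, the fingers measure 115 mm over their backs; the gripper's body (75 mm by 178 mm) begins 61 mm behind the grasp point.
Start: joints at [-0.019, 0.423, 1.63, -0, 1.089, -0.019], TCP at [624.984, 0.026, 222.675] pointing down, gripper open.
Joint ranges: [-3, 3], [-0.9, 2.11], [0.09, 2.58], [-1.31, 4.45], [0.11, 2.69], [-2.54, 2.54]. Speed limits (rad/s): [2.39, 2.39, 3.01, 3.14, 3.14, 3.14].

### API

Orientations are given as a rotation vector (axis times angle).
In Python, from workcell import ctrl gives the robot as it stands. The module is installed in compiled form; this text tells all that it offers.
- The arm moves only by the shell command python3 -m creep 'ROWS'. ROWS is JSON, a list of rows, each an object with "translation": the shift along the tool's x, y, z in mm, a list of three; "angular": the turn, a rotation vector about the tool's x, y, z in rad, a list of three; "jaw": the opening, from 0 (shut) to 1 (fully open). A call has exactly 8 rows; each row is the pose to reach, as a shift and turn from the pose commanded when the call began, along the tool's axes at that moment; what a row does not reach only later rows make up. A row lasts 1/8 s, in which the tool goes at most 62.5 mm and 10.7 degrees, less where a joint would pass 70% of its speed; a pose out of reach is approached as far as the arm can. A call with a gripper value outside its range is refused whole. The fingers move at their own pace and stop on an object; the grip force is fixed at half the most. Time passes only in rows, so rows that repeat a pose let the fingers close, or fill a call up. It gives the time, the measured TCP pose, the force, the opening and the grip force at its end, in the units of the state.
- ctrl.get_obs(): the state, without advancing time (a new reading comes with each control period).
- ctrl.get_image(name): name is "scene" or "side" or "wrist"; returns the picture (420x560x3 uint8, red, green, blue); there is no depth.
- ctrl.camera_info(name): a dict with "camera_matrix" (3x3 intrinsics, pixels), "world_from_camera" (4x4, takes a point from camera to world coordinates). Camera axes: x right, y up, looking along -z (the intrinsics and any distortion apply to the point x, -y, -z); pixel columns grow to the right and rows downward; lengths in mm; the calibration is good to about 2 mm. A picture is of the moment at which its call begins: read the wrist's pose just before it. camera_info takes no time and is no camera call; for the wrist camera it gives the pose at the moment of the call.
- ctrl.close_job(): hands the job in; it is judged then, once.
Trained networks look in the newest picture that a camera, given by its name, has taken for a name from the list of things; names that differ only in an ending like _2 or _b are one class to them, and where a whole thing is asked for, a point or a joint stands for the part that bears it (a point fixed in the world has none). Each returns a list of dicts, best first, with "score" (0 to 1); they miss things now and then, are a little off and sometimes report something else, mostly with a low value. They report only what shows in the picture. A call takes as long as a camera call. They do not tell look-alikes from the thing itself.
- ctrl.look_for(camera, label): "rect" ([left, top, right, bottom] in pixels, round what is visible of it).
The state is a dict: "t": time; "qpos": joint angles; "qvel": joint speeds; "joint_torque": joint torques, N m; "ee_pos": TCP position; "orientation": TCP orientation; "ft_force": force on the tool from outside, world axes, zero at the start; "moment": the same for the moment, N m; "width": finger opening in mm; "grasp_force": force on a finger pad.
Only numpy, scipy, OpenCV 4.12 (cv2) and the standard library are available. Lean on these libraries where they do the work, as an engineer would, in place of code of your own. Each camera call takes 0.05 s, during which the arm holds its last target. There are 200 camera calls.

### The job

Take the wire spring clip with the black grip block from the cork pad and press it, lying flat, sideways into the groove of the turntable's spindle until it snaps over the neck and is fully home, without forcing it. The spindle gives on its rubber mount, so keep pressing steadily until the clip snaps in, then let go of it and leave it there; do not disturb the tin, the bottle, the wax lid or the scouring pad.

Things in the scene. Friction and masses are not known exactly. Their poses are not given: they have to be found in the camera images.
- clip_grip (a point): Centre of the clip's black plastic grip block: 24 mm long (clip x), 14 mm wide (clip y), 40 mm high, its underside (20 mm below this point) level with the clip's underside. Grip it across its 14 mm width. Axes: x from the block to the clip's open mouth, z up. At the start the clip lies flat on a 4 mm cork pad.
- clip_bore (a point): Centre of the clip's bore, 46 mm ahead (+x) of clip_grip, 3 mm above the clip's underside; same axes. Flat U of 6 mm spring wire open to +x: cross bar with inner face 8 mm behind this point; two sprung jaws with noses 6.5 mm ahead, 12 mm apart at rest, flaring to tips 19 mm ahead (mouth 26 mm, 38 mm over all). The noses pass the neck at a push of 8 to 13 N, then close behind it.
- groove (a point): Centre of the spindle's groove, on its vertical axis. Neck 16 mm in diameter, 9 mm high: from the face of the round metal plate (4.5 mm below this point; plate 130 mm in diameter, face 54 mm above the bench) to the spindle's head (24 mm in diameter, 12 mm high, underside 4.5 mm above this point). The clip goes on from any side; when home its bore centre is on the axis.
- clip: The whole spring clip, about 75 g. Origin on its underside below the bore centre; axes as clip_grip.
- turntable: Turntable fixed on the bench; round mahogany seat 250 mm in diameter, top 48 mm above the bench. Plate and spindle in its middle float together on rubber: they give sideways about 1.5 mm per N (stop at 25 mm), slowly, so at the snap they are 12 to 20 mm off their place; they return when unloaded; rigid vertically. Pushing much over 15 N is forcing it. Origin on the bench below the spindle at rest.
- tin: Rectangular tin of finish 60 x 95 mm, 166 mm high with its cap, 0.7 kg, standing on the bench; origin at its underside. Bystander.
- bottle: Small bottle, 48 mm in diameter, 100 mm high; origin at its underside. Bystander.
- waxlid: Open tin lid with wax, 74 mm in diameter, 14 mm high; origin at its underside. Bystander.
- scourer: White scouring pad 70 x 100 x 22 mm; origin at its underside. Bystander.
Things that resemble listed ones, but are neither listed nor needed, are in the scene too. What is shaped like the clip but green or orange is not meant.

How it is judged (in metres and radians):
At the end, for the whole second after the job is handed in: The clip sits in the spindle's groove: its bore centre within 3.5 mm of the spindle axis and within 3 mm of the groove's mid-height, lying flat to within 0.12 rad, released and at rest (horizontal distance between clip_bore and groove below 0.0035 m and z of clip_bore in the frame of groove between -0.003 and 0.003 m and angle between clip_bore's own z axis and vertical below 0.12 rad and linear speed of clip below 0.02 m/s); the robot touches nothing.
It fails at once if the clip is forced: more than 30 N between the clip and the spindle, plate or seat (contact force between clip and turntable above 30 N).
It fails at once if the tin is moved by more than 25 mm (distance of tin from where it was at the start of the episode above 0.025 m).
It fails at once if the bottle is moved by more than 25 mm (distance of bottle from where it was at the start of the episode above 0.025 m).
It fails at once if the waxlid is moved by more than 25 mm (distance of waxlid from where it was at the start of the episode above 0.025 m).
It fails at once if the scourer is moved by more than 25 mm (distance of scourer from where it was at the start of the episode above 0.025 m).
It also fails if it takes over 61 s, if anything falls off the work surface, if the arm or the gripper's body presses on something with over 40 N, if the wrist force passes 120 N, or if a joint passes its speed limit or range.

## Working session

There is one attempt and no reset: what is moved stays moved. The work goes in short steps, Python scripts to look and compute and a shell command to move; the robot and the scene stay as the last step left them, time stands still between calls to the robot, and variables do not carry over. Pictures are saved under pics/ and viewed, at most 10 in all, crops included, and the job is handed in when it is done.

```bash
mkdir -p pics; cat > h.py <<'E'
import numpy as np, cv2
from workcell import ctrl
from scipy.spatial.transform import Rotation as R
def ray(cam,u,v,info=None):
    i=info or ctrl.camera_info(cam); K=np.array(i["camera_matrix"]); T=np.array(i["world_from_camera"])
    d=np.array([(u-K[0,2])/K[0,0],-(v-K[1,2])/K[1,1],-1.0])
    return T[:3,3],T[:3,:3]@d
def onz(cam,u,v,z,info=None):
    o,d=ray(cam,u,v,info); return o+d*(z-o[2])/d[2]
def proj(cam,p,info=None):
    i=info or ctrl.camera_info(cam); K=np.array(i["camera_matrix"]); T=np.array(i["world_from_camera"])
    c=T[:3,:3].T@(np.array(p)-T[:3,3]); return K[0,0]*c[0]/-c[2]+K[0,2], -K[1,1]*c[1]/-c[2]+K[1,2]
def save(cam,name):
    im=ctrl.get_image(cam); cv2.imwrite(f"pics/{name}.png",im[:,:,::-1]); return im
E
python3 - <<'E'
from h import *
print(ctrl.hold_point_z, ctrl.get_obs())
ims=[save(c,c+"0") for c in("scene","side")]
for c in("scene","side"):
    print(c,ctrl.camera_info(c))
    for l in("clip_grip","clip","turntable","groove","tin","bottle","waxlid","scourer"):
        print(l,[(np.round(d["rect"]).tolist(),round(d["score"],2)) for d in ctrl.look_for(c,l)])
E
```

```text
18.700000000000003 {'t': 0.0, 'qpos': array([-1.89937824e-02,  4.23850592e-01,  1.63068691e+00,  2.44258771e-05,
        1.08861216e+00, -1.90132738e-02]), 'qvel': array([ 0.00031136,  0.00127354, -0.00104792, -0.00048884,  0.00022297,
       -0.00128831]), 'joint_torque': array([ 1.28069914e-03, -5.44622147e+01, -2.73670936e+01,  6.42951974e-02,
        2.27214623e-02, -1.51321510e-04]), 'ee_pos': array([6.24437741e+02, 4.69880329e-02, 2.21896831e+02]), 'orientation': array([-2.22062834e+00, -2.22064644e+00,  1.67114104e-03]), 'ft_force': array([ 0.38038717, -0.45033479, -0.54497719]), 'moment': array([-0.07244346, -0.00321493, -0.04455623]), 'grasp_force': 0.0, 'width': 87.84984462575481}
scene {'camera_matrix': array([[390.83003847,   0.        , 279.22531155],
       [  0.        , 390.83003847, 207.93418189],
       [  0.        ,   0.        ,   1.        ]]), 'world_from_camera': array([[-5.34687167e-01, -6.64647990e-01,  5.21874202e-01,
         1.14583681e+03],
       [ 8.45049936e-01, -4.20898839e-01,  3.29749560e-01,
         3.75495740e+02],
       [ 4.88863145e-04,  6.17
[... 1139 characters left out ...]
5.70523563e+02],
       [ 0.00000000e+00,  0.00000000e+00,  0.00000000e+00,
         1.00000000e+00]])}
clip_grip [([302.0, 289.0, 334.0, 309.0], 0.91), ([221.0, 264.0, 255.0, 282.0], 0.62), ([182.0, 327.0, 219.0, 347.0], 0.58)]
clip [([218.0, 265.0, 256.0, 285.0], 0.84), ([303.0, 288.0, 345.0, 313.0], 0.69), ([173.0, 326.0, 218.0, 347.0], 0.57)]
turntable [([270.0, 186.0, 374.0, 246.0], 0.78)]
groove [([297.0, 194.0, 351.0, 222.0], 0.84)]
tin [([54.0, 254.0, 137.0, 353.0], 0.91)]
bottle [([389.0, 167.0, 410.0, 204.0], 0.59), ([216.0, 262.0, 252.0, 286.0], 0.58)]
waxlid [([312.0, 170.0, 343.0, 187.0], 0.69), ([210.0, 209.0, 237.0, 226.0], 0.55)]
scourer [([309.0, 168.0, 340.0, 187.0], 0.68)]
```

View pics/scene0.png

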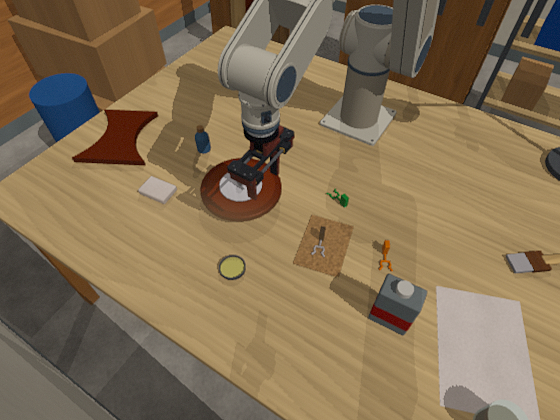

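View pics/side0.png

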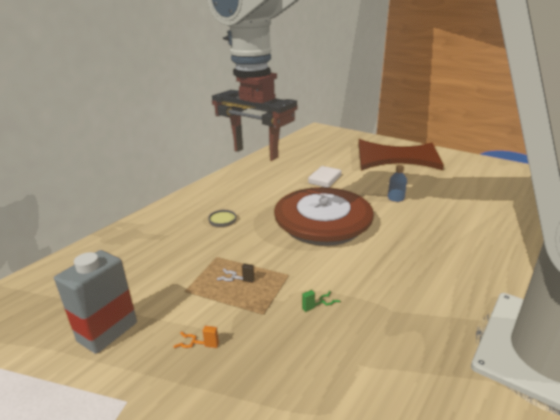

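The scene view shows three candidates: the black-grip clip on cork at scene (321,240) / side (245,272), green at scene (341,199) / side (312,300), and orange at scene (386,253) / side (205,337). I choose the black one on the cork. The turntable is at scene (241,187) / side (324,212). Next I'll check the choice in a close crop.

```bash
python3 - <<'E'
from h import *
a=cv2.imread("pics/scene0.png")[200:285,285:405]; b=cv2.imread("pics/side0.png")[245:315,180:300]
c=np.vstack([cv2.resize(a,(600,425),interpolation=2),cv2.resize(b[:35+0*1+0,:] if 0 else b,(300,175),interpolation=2).repeat(1,0) if 0 else np.hstack([cv2.resize(b,(300,175)),np.zeros((175,300,3),np.uint8)])])
cv2.imwrite("pics/crop.png",c)
for c,u,v,z in [("scene",322,232,44),("scene",319,250,7),("side",248,266,44),("side",230,275,7),("scene",243,186,58),("side",324,207,58)]: print(c,u,v,onz(c,u,v,z).round(1))
# plate ellipse
E
```

```text
scene 322 232 [556.9 144.8  44. ]
scene 319 250 [591.3 157.5   7. ]
side 248 266 [542.3 142.1  44. ]
side 230 275 [586.9 151.4   7. ]
scene 243 186 [ 545.3 -133.2   58. ]
side 324 207 [ 527.6 -136.3   58. ]
```

View pics/crop.png

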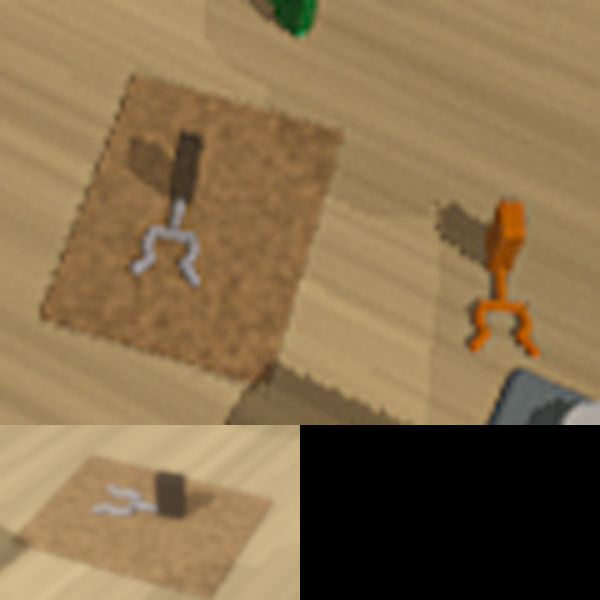

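The crop confirms it: the black block is on the cork, with its mouth pointing roughly to world +x, +y. I'll move above it.

```bash
python3 -m creep '[{"translation":[48,-23,13],"angular":[0,0,0.17],"jaw":1},{"translation":[97,-46,27],"angular":[0,0,0.34],"jaw":1},{"translation":[145,-70,40],"angular":[0,0,0.51],"jaw":1},{"translation":[145,-70,40],"angular":[0,0,0.68],"jaw":1},{"translation":[145,-70,40],"angular":[0,0,0.85],"jaw":1},{"translation":[145,-70,40],"angular":[0,0,1.02],"jaw":1},{"translation":[145,-70,40],"angular":[0,0,1.19],"jaw":1},{"translation":[145,-70,40],"angular":[0,0,1.25],"jaw":1}]'
python3 - <<'E'
from h import *
i=ctrl.camera_info("wrist");save("wrist","w1"); print(i)
o=ctrl.get_obs();print(o["ee_pos"],R.from_rotvec(o["orientation"]).as_matrix().round(3))
for c in("wrist","scene","side"):
    save(c,"t1"+c)
    for l in("groove","clip_grip","clip"): print(c,l,[(np.round(d["rect"]).tolist(),round(d["score"],2)) for d in ctrl.look_for(c,l)])
E
```

```text
t: 1.9
ee_pos: [555.0, 145.1, 182.8]
orientation: [3.102, 0.497, 0.0]
ft_force: [-0.1, -0.1, -0.4]
width: 87.6
grasp_force: 0.0
{'camera_matrix': array([[356.91202685,   0.        , 280.23858185],
       [  0.        , 356.91202685, 212.73094707],
       [  0.        ,   0.        ,   1.        ]]), 'world_from_camera': array([[ 3.12411156e-01,  9.11433578e-01,  2.67746339e-01,
         6.28878934e+02],
       [-9.49946913e-01,  2.99637214e-01,  8.84217318e-02,
         1.69165294e+02],
       [ 3.63768371e-04, -2.81968744e-01,  9.59423522e-01,
         3.44182902e+02],
       [ 0.00000000e+00,  0.00000000e+00,  0.00000000e+00,
         1.00000000e+00]])}
[555.07008062 145.0621358  182.76490113] [[ 0.95   0.311  0.   ]
 [ 0.311 -0.95   0.   ]
 [ 0.     0.    -1.   ]]
wrist groove [([510.0, 254.0, 559.0, 299.0], 0.71)]
wrist clip_grip [([263.0, 134.0, 304.0, 224.0], 0.77), ([229.0, 314.0, 260.0, 338.0], 0.71)]
wrist clip [([62.0, 131.0, 109.0, 221.0], 0.97), ([231.0, 312.0, 258.0, 334.0], 0.83), ([264.0, 133.0, 302.0, 224.0], 0.57)]
scene groove [([224.0, 168.0, 262.0, 200.0], 0.59)]
scene clip_grip [([338.0, 192.0, 350.0, 203.0], 0.7), ([224.0, 168.0, 262.0, 199.0], 0.58), ([382.0, 239.0, 393.0, 269.0], 0.51)]
scene clip [([312.0, 225.0, 324.0, 254.0], 0.54), ([381.0, 239.0, 392.0, 270.0], 0.51), ([329.0, 191.0, 345.0, 201.0], 0.4)]
side groove [([298.0, 197.0, 352.0, 223.0], 0.83)]
side clip_grip [([176.0, 325.0, 220.0, 349.0], 0.93), ([222.0, 265.0, 256.0, 283.0], 0.92)]
side clip [([304.0, 291.0, 341.0, 314.0], 0.86), ([220.0, 264.0, 254.0, 286.0], 0.66), ([171.0, 327.0, 218.0, 347.0], 0.65)]
```

View pics/w1.png

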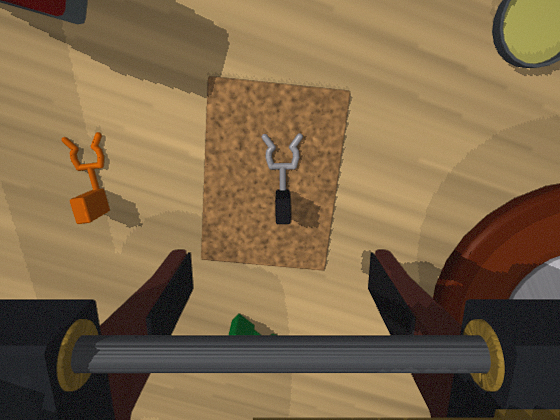

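The wrist view shows the black clip at (283,207), with jaw tips at (265,137) and (300,137). Its block spans v=190–224, and orange, at (88,205), is well clear.

```bash
python3 - <<'E'
from h import *
im=cv2.imread("pics/w1.png"); g=im.max(2)
m=(g[185:230,265:300]<50); ys,xs=np.nonzero(m); print(xs.min()+265,xs.max()+265,ys.min()+185,ys.max()+185)
hsv=cv2.cvtColor(im,cv2.COLOR_BGR2HSV); w=((hsv[125:190,255:310,1]<60)&(hsv[125:190,255:310,2]>90)); ys,xs=np.nonzero(w); print(xs.min()+255,xs.max()+255,ys.min()+125,ys.max()+125)
for r in range(0,65,4):
    q=np.nonzero(w[r])[0]; print(r+125,q.min()+255 if len(q) else '',q.max()+255 if len(q) else '')
for u,v,z in[(265,137,7),(300,137,7),(283,165,7),(283,189,7),(275,224,44),(291,224,44)]: print(u,v,onz("wrist",u,v,z).round(1))
# fit pose: x,y,yaw of grip so projected model matches
# model: tips outer (46+19, +-19)... z 3 above underside
from scipy.optimize import least_squares
pts=[((65,14.5,7),(266,136)),((65,-14.5,7),(299,136)),((-12,7,44),(275,224)),((-12,-7,44),(291,224)),((35,0,7),(283,165.5))]
def f(p):
    c,s=np.cos(p[2]),np.sin(p[2]); r=[]
    for (a,b,z),(u,v) in pts:
        q=proj("wrist",(p[0]+c*a-s*b,p[1]+s*a+c*b,z)); r+= [q[0]-u,q[1]-v]
    return r
s=least_squares(f,[555,145,0.3]);print(s.x,np.round(s.fun,1))
# turntable triangulation side+scene groove
for nm in [((243.5,186.5),(324.5,208))]:
    A=[];b=[]
    for c,(u,v) in zip(("scene","side"),nm):
        o,d=ray(c,u,v);d/=np.linalg.norm(d);P=np.eye(3)-np.outer(d,d);A.append(P);b.append(P@o)
    print(np.linalg.lstsq(np.vstack(A),np.hstack(b),rcond=None)[0])
for c in("scene","side"): print(c,[np.round(proj(c,(x,y,z))) for x,y,z in[(540,-135,54),(540,-135,75)]])
E
```

```text
275 290 189 223
262 301 133 189
125  
129  
133 299 300
137 262 301
141 264 299
145 267 296
149 267 297
153 266 298
157 266 298
161 267 297
165 268 296
169 280 284
173 280 284
177 280 284
181 280 284
185 280 284
189 279 284
265 137 [599.7 174.5   7. ]
300 137 [609.9 143.7   7. ]
283 165 [580.3 150.4   7. ]
283 189 [558.3 143.    7. ]
275 224 [533.7 142.5  44. ]
291 224 [538.2 129.1  44. ]
[5.45862658e+02 1.39101731e+02 3.24801896e-01] [ 0.9 -2.  -0.7 -2.1  0.2  1.7 -0.   1.7 -0.3  0.8]
[ 533.73147872 -142.76316978   46.10219411]
scene [array([244., 186.]), array([243., 181.])]
side [array([319., 207.]), array([320., 200.])]
```

```bash
python3 -m creep '[{"translation":[-10.5,3,40],"angular":[0,0,0],"jaw":0.7},{"translation":[-10.5,3,85],"angular":[0,0,0],"jaw":0.5},{"translation":[-10.5,3,130],"angular":[0,0,0],"jaw":0.5},{"translation":[-10.5,3,160],"angular":[0,0,0],"jaw":0.5},{"translation":[-10.5,3,174],"angular":[0,0,0],"jaw":0.5},{"translation":[-10.5,3,174],"angular":[0,0,0],"jaw":0.4},{"translation":[-10.5,3,174],"angular":[0,0,0],"jaw":0.2},{"translation":[-10.5,3,174],"angular":[0,0,0],"jaw":0}]'
python3 -m creep '[{"translation":[0,0,0],"angular":[0,0,0],"jaw":0},{"translation":[0,0,0],"angular":[0,0,0],"jaw":0},{"translation":[0,0,0],"angular":[0,0,0],"jaw":0},{"translation":[0,0,0],"angular":[0,0,0],"jaw":0},{"translation":[0,0,-20],"angular":[0,0,0],"jaw":0},{"translation":[0,0,-70],"angular":[0,0,0],"jaw":0},{"translation":[0,0,-130],"angular":[0,0,0],"jaw":0},{"translation":[0,0,-150],"angular":[0,0,0],"jaw":0}]'
python3 - <<'E'
from h import *
save("wrist","w2"); o=ctrl.get_obs();print(o["ee_pos"],o["orientation"],o["ft_force"])
E
```

```text
t: 3.55
ee_pos: [546.9, 139.1, 9.9]
orientation: [-3.101, -0.502, -0.004]
ft_force: [0.5, 0.7, -0.0]
width: 18.7
grasp_force: 0.0
t: 4.55
ee_pos: [547.8, 139.3, 163.8]
orientation: [-3.101, -0.502, -0.01]
ft_force: [0.6, -0.4, -0.2]
width: 13.7
grasp_force: 30.0
[548.42768452 139.45065686 164.88251902] [-3.10069427 -0.50172823 -0.01280046] [ 0.61661371 -0.69068498  0.70965901]
```

View pics/w2.png

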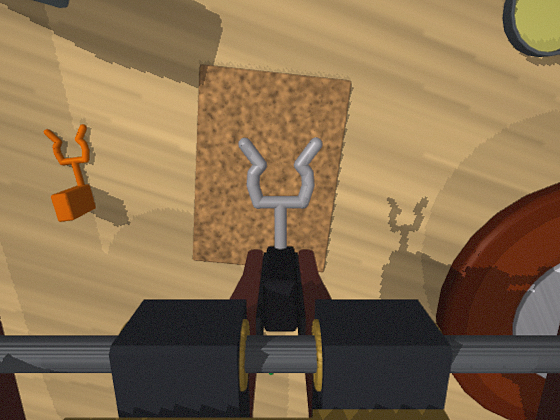

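The clip is held flat, with the jaws at (280,175). Next I'll go to a standoff behind the spindle at the same yaw.

```bash
python3 -m creep '[{"translation":[-15,20,0],"angular":[0,0,0],"jaw":0},{"translation":[-45,60,0],"angular":[0,0,0],"jaw":0},{"translation":[-80,105,0],"angular":[0,0,0],"jaw":0},{"translation":[-117,150,0],"angular":[0,0,0],"jaw":0},{"translation":[-154,195,0],"angular":[0,0,0],"jaw":0},{"translation":[-185,235,0],"angular":[0,0,0],"jaw":0},{"translation":[-202,258,0],"angular":[0,0,0],"jaw":0},{"translation":[-202,258,0],"angular":[0,0,0],"jaw":0}]'
python3 - <<'E'
from h import *
for k in range(2): save("wrist","w3"); 
o=ctrl.get_obs();i=ctrl.camera_info("wrist");print(o["ee_pos"],o["orientation"],o["ft_force"],o["width"])
np.save("i3.npy",np.array([i["camera_matrix"],np.array(i["world_from_camera"])[:3,:3]])); np.save("t3.npy",np.array(i["world_from_camera"]))
for l in("groove","turntable"): print([(np.round(d["rect"]).tolist(),round(d["score"],2)) for d in ctrl.look_for("wrist",l)])
for n,u,v,z in[("bottle",201,148,0),("waxlid",231,266,10),("scourer",160,190,10)]: print(n,onz("scene",u,v,z).round())
E
```

```text
t: 5.6
ee_pos: [434.8, -170.9, 158.8]
orientation: [3.102, 0.497, -0.0]
ft_force: [0.1, -0.0, -0.9]
width: 13.7
grasp_force: 30.0
[ 435.47579518 -169.32931609  158.72470062] [-3.10115554e+00 -5.00410229e-01  1.07057168e-04] [ 0.48183557  1.13362481 -0.02645588] 13.827697376566569
[([206.0, 0.0, 390.0, 162.0], 0.98)]
[([123.0, 0.0, 470.0, 234.0], 0.76), ([240.0, 134.0, 323.0, 331.0], 0.69)]
bottle [ 441. -393.    0.]
waxlid [766. -20.  10.]
scourer [ 666. -372.   10.]
```

View pics/w3.png

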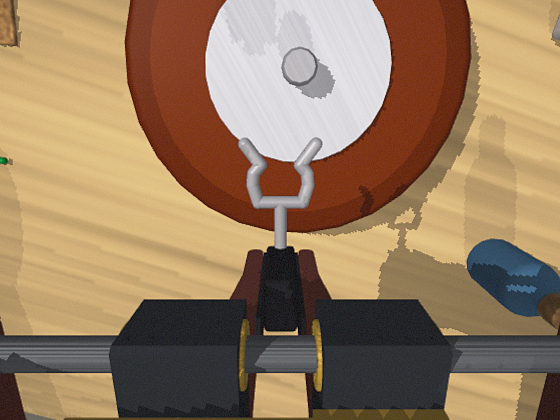

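The wrist view shows the spindle head at about (299,66) and the plate spanning (206–390, to 162). The clip jaws are at (280,175), and the bottle at (510,275) is clear.

```bash
python3 - <<'E'
from h import *
from scipy.optimize import least_squares
im=cv2.imread("pics/w3.png"); hsv=cv2.cvtColor(im,cv2.COLOR_BGR2HSV)
w=((hsv[...,1]<70)&(hsv[...,2]>80)).astype(np.uint8); w[165:]=0;w[:,:195]=0;w[:,400:]=0
# plate edge: leftmost/rightmost in rows 5..130 
P=[]
for r in range(8,135,4):
    q=np.nonzero(w[r])[0]; P+=[(q.min(),r),(q.max(),r)]
Q=np.array([onz("wrist",u,v,54)[:2] for u,v in P])
f=lambda p:np.hypot(*(Q-p[:2]).T)-p[2]
s=least_squares(f,[537,-136,65],loss="soft_l1",f_scale=1);print("plate",s.x,np.abs(s.fun).mean())
sub=cv2.cvtColor(im,cv2.COLOR_BGR2GRAY)[35:100,265:335]
c=cv2.HoughCircles(cv2.resize(cv2.medianBlur(sub,3),None,fx=4,fy=4),cv2.HOUGH_GRADIENT,1,400,param1=80,param2=15,minRadius=55,maxRadius=90)
if c is not None:
    u,v,r=c[0,0]/4; print("head",u+265,v+35,r,onz("wrist",u+265,v+35,75))
print("head18",onz("wrist",299,66,75))
for r in range(134,250,6):
    q=np.nonzero((hsv[r,230:335,1]<45)&(hsv[r,230:335,2]>70))[0]; 
    if len(q): print(r,q.min()+230,q.max()+230)
o=ctrl.get_obs();M=R.from_rotvec(o["orientation"]).as_matrix()
for pt in[(46+19,0,1.7),(46,0,1.7),(46+19,16,1.7),(46+19,-16,1.7),(35,10,1.7),(12,0,1.7)]: print(pt,np.round(proj("wrist",o["ee_pos"]+M@np.array(pt)),1))
E
```

```text
plate [ 538.04492573 -147.676969     64.2969631 ] 0.18636515154793987
head 298.375 66.125 19.475 [ 537.44473609 -147.31209512   75.        ]
head18 [ 537.64108485 -147.66622414   75.        ]
134 233 334
140 240 334
146 239 334
152 243 334
158 248 323
164 252 307
170 248 312
176 247 313
182 247 313
188 247 312
194 249 311
200 251 309
206 254 306
212 274 286
218 274 286
224 275 286
230 275 286
236 275 285
242 275 285
248 276 284
(65, 0, 1.7) [279.7 137.3]
(46, 0, 1.7) [279.7 179.1]
(65, 16, 1.7) [315.4 137.3]
(65, -16, 1.7) [244.  137.3]
(35, 10, 1.7) [300.9 202. ]
(12, 0, 1.7) [279.7 247.4]
```

```bash
python3 -m creep '[{"translation":[0,11.5,10],"angular":[0,0,0],"jaw":0},{"translation":[0,11.5,40],"angular":[0,0,0],"jaw":0},{"translation":[0,11.5,70],"angular":[0,0,0],"jaw":0},{"translation":[0,11.5,90],"angular":[0,0,0],"jaw":0},{"translation":[0,11.5,98.5],"angular":[0,0,0],"jaw":0},{"translation":[0,11.5,98.5],"angular":[0,0,0],"jaw":0},{"translation":[0,11.5,98.5],"angular":[0,0,0],"jaw":0},{"translation":[0,11.5,98.5],"angular":[0,0,0],"jaw":0}]'
python3 - <<'E'
from h import *
save("wrist","w4"); o=ctrl.get_obs();print(o["ee_pos"],o["orientation"],o["ft_force"])
im=cv2.imread("pics/w4.png")
a=cv2.resize(im[0:260,150:420],(540,520)); cv2.imwrite("pics/w4c.png",a)
print(proj("wrist",(538,-147.5,75)))
E
```

```text
t: 6.8
ee_pos: [439.6, -180.7, 60.6]
orientation: [3.101, 0.502, 0.001]
ft_force: [0.2, -0.0, -2.3]
width: 14.1
grasp_force: 30.0
[ 439.6097697  -180.71274394   60.6300574 ] [3.10067219e+00 5.01826233e-01 1.36195959e-03] [ 0.11572028  0.18404317 -0.84229622]
(np.float64(278.39039569569934), np.float64(34.9842555001166))
```

View pics/w4c.png

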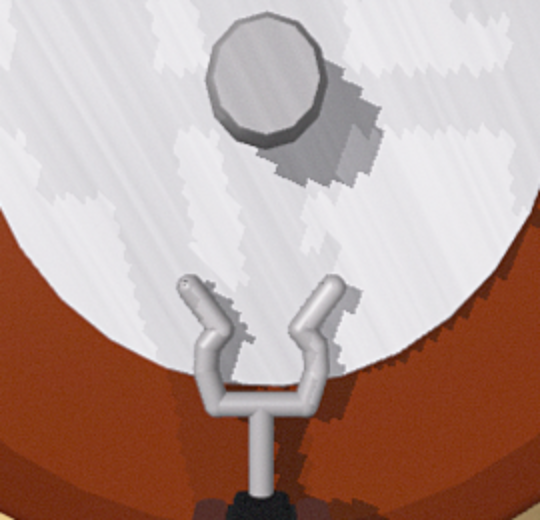

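The crop shows the head centre at full-image (283,36) and the clip axis at about u=281, so I need roughly 1 mm to +y. I'll advance now.

```bash
python3 -m creep '[{"translation":[5,0.5,0.3],"angular":[0,0,0],"jaw":0},{"translation":[12,1,0.3],"angular":[0,0,0],"jaw":0},{"translation":[19,1,0.3],"angular":[0,0,0],"jaw":0},{"translation":[26,1,0.3],"angular":[0,0,0],"jaw":0},{"translation":[31,1,0.3],"angular":[0,0,0],"jaw":0},{"translation":[35,1,0.3],"angular":[0,0,0],"jaw":0},{"translation":[38,1,0.3],"angular":[0,0,0],"jaw":0},{"translation":[39,1,0.3],"angular":[0,0,0],"jaw":0}]'
python3 -m creep '[{"translation":[1,0,0],"angular":[0,0,0],"jaw":0},{"translation":[2,0,0],"angular":[0,0,0],"jaw":0},{"translation":[3,0,0],"angular":[0,0,0],"jaw":0},{"translation":[4,0,0],"angular":[0,0,0],"jaw":0},{"translation":[5,0,0],"angular":[0,0,0],"jaw":0},{"translation":[6,0,0],"angular":[0,0,0],"jaw":0},{"translation":[7,0,0],"angular":[0,0,0],"jaw":0},{"translation":[8,0,0],"angular":[0,0,0],"jaw":0}]'
```

```text
t: 7.85
ee_pos: [476.7, -169.2, 59.9]
orientation: [-3.101, -0.502, 0.0]
ft_force: [-0.0, 0.4, -0.1]
width: 14.0
grasp_force: 30.0
t: 8.85
ee_pos: [483.8, -166.6, 59.8]
orientation: [-3.101, -0.502, 0.001]
ft_force: [-1.8, -0.7, -0.4]
width: 14.0
grasp_force: 30.0
```

Contact has begun at about 2 N, so I'll keep pressing slowly.

```bash
python3 -m creep '[{"translation":[1,0,0],"angular":[0,0,0],"jaw":0},{"translation":[2,0,0],"angular":[0,0,0],"jaw":0},{"translation":[3,0,0],"angular":[0,0,0],"jaw":0},{"translation":[4,0,0],"angular":[0,0,0],"jaw":0},{"translation":[5,0,0],"angular":[0,0,0],"jaw":0},{"translation":[6,0,0],"angular":[0,0,0],"jaw":0},{"translation":[7,0,0],"angular":[0,0,0],"jaw":0},{"translation":[8,0,0],"angular":[0,0,0],"jaw":0}]'
```

```text
t: 9.85
ee_pos: [491.0, -164.1, 59.7]
orientation: [-3.101, -0.502, 0.003]
ft_force: [-6.9, -2.1, 1.8]
width: 14.0
grasp_force: 30.0
```

```bash
python3 -m creep '[{"translation":[0.8,0,0],"angular":[0,0,0],"jaw":0},{"translation":[1.6,0,0],"angular":[0,0,0],"jaw":0},{"translation":[2.4,0,0],"angular":[0,0,0],"jaw":0},{"translation":[3.2,0,0],"angular":[0,0,0],"jaw":0},{"translation":[4,0,0],"angular":[0,0,0],"jaw":0},{"translation":[4.8,0,0],"angular":[0,0,0],"jaw":0},{"translation":[5.4,0,0],"angular":[0,0,0],"jaw":0},{"translation":[6,0,0],"angular":[0,0,0],"jaw":0}]'
```

```text
t: 10.85
ee_pos: [495.7, -162.2, 59.6]
orientation: [-3.1, -0.502, 0.005]
ft_force: [-8.6, -3.6, 3.0]
width: 13.9
grasp_force: 30.0
```

```bash
python3 -m creep '[{"translation":[0.7,0,-0.2],"angular":[0,0,0],"jaw":0},{"translation":[1.4,0,-0.4],"angular":[0,0,0],"jaw":0},{"translation":[2.1,0,-0.6],"angular":[0,0,0],"jaw":0},{"translation":[2.8,0,-0.6],"angular":[0,0,0],"jaw":0},{"translation":[3.5,0,-0.6],"angular":[0,0,0],"jaw":0},{"translation":[4.2,0,-0.6],"angular":[0,0,0],"jaw":0},{"translation":[5,0,-0.6],"angular":[0,0,0],"jaw":0},{"translation":[5,0,-0.6],"angular":[0,0,0],"jaw":0}]'
python3 - <<'E'
from h import *
save("wrist","w5"); o=ctrl.get_obs();print(o["ee_pos"],o["orientation"],o["ft_force"],o["moment"])
im=cv2.imread("pics/w5.png")
cv2.imwrite("pics/w5c.png",cv2.resize(im[0:300,150:420],(540,600)))
E
```

```text
t: 11.85
ee_pos: [501.8, -160.7, 60.4]
orientation: [-3.101, -0.502, 0.001]
ft_force: [-4.4, -3.0, 0.5]
width: 13.9
grasp_force: 30.0
[ 501.78048436 -160.68313968   60.43504006] [-3.10101516e+00 -5.01989543e-01  1.40280962e-03] [-5.10101458 -1.3440933   1.05610985] [-0.32688938  0.92070372  0.02180786]
```

View pics/w5c.png

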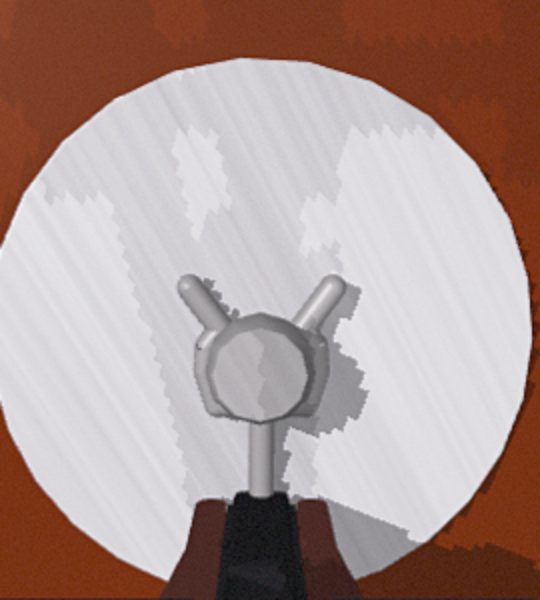

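It has snapped: the head at crop (260,370) now sits over the bore with the jaws closed in front of it. I'll back off the 7 mm deflection to unload, then release.

```bash
python3 -m creep '[{"translation":[-1,0,0],"angular":[0,0,0],"jaw":0},{"translation":[-2,0,0],"angular":[0,0,0],"jaw":0},{"translation":[-3,0,0],"angular":[0,0,0],"jaw":0},{"translation":[-4,0,0],"angular":[0,0,0],"jaw":0},{"translation":[-5,0,0],"angular":[0,0,0],"jaw":0},{"translation":[-6,0,0],"angular":[0,0,0],"jaw":0},{"translation":[-6.5,0,0],"angular":[0,0,0],"jaw":0},{"translation":[-6.5,0,0],"angular":[0,0,0],"jaw":0}]'
python3 - <<'E'
from h import *
f=[]
for k in range(4): ctrl.get_image("wrist"); f.append(ctrl.get_obs()["ft_force"])
print(np.mean(f,0),ctrl.get_obs()["ee_pos"])
E
```

```text
t: 12.9
ee_pos: [496.3, -162.8, 60.6]
orientation: [3.101, 0.502, 0.001]
ft_force: [-1.1, 0.4, -0.3]
width: 13.7
grasp_force: 30.0
[-1.40253791 -0.86075116 -0.1803164 ] [ 496.13549919 -162.80699054   60.54437222]
```

```bash
python3 -m creep '[{"translation":[0,0,0],"angular":[0,0,0],"jaw":0.2},{"translation":[0,0,0],"angular":[0,0,0],"jaw":0.3},{"translation":[0,0,0],"angular":[0,0,0],"jaw":0.45},{"translation":[0,0,0],"angular":[0,0,0],"jaw":0.5},{"translation":[0,0,0],"angular":[0,0,0],"jaw":0.5},{"translation":[0,0,0],"angular":[0,0,0],"jaw":0.5},{"translation":[0,0,0],"angular":[0,0,0],"jaw":0.5},{"translation":[0,0,0],"angular":[0,0,0],"jaw":0.5}]'
python3 -m creep '[{"translation":[0,0,-10],"angular":[0,0,0],"jaw":0.5},{"translation":[0,0,-30],"angular":[0,0,0],"jaw":0.5},{"translation":[0,0,-55],"angular":[0,0,0],"jaw":0.5},{"translation":[0,0,-80],"angular":[0,0,0],"jaw":0.5},{"translation":[0,0,-100],"angular":[0,0,0],"jaw":0.5},{"translation":[0,0,-100],"angular":[0,0,0],"jaw":0.5},{"translation":[0,0,-100],"angular":[0,0,0],"jaw":0.5},{"translation":[0,0,-100],"angular":[0,0,0],"jaw":0.5}]'
python3 - <<'E'
from h import *
o=ctrl.get_obs();print(o["ee_pos"])
save("wrist","w6"); im=cv2.imread("pics/w6.png")
cv2.imwrite("pics/w6c.png",cv2.resize(im[0:300,150:420],(540,600)))
p=np.array([538,-147.5,58.5]);c,s=np.cos(.32),np.sin(.32)
for a,b,z in[(0,0,75),(-11,0,58.5),(-14,0,58.5),(19,16,58.5),(19,-16,58.5),(-58,0,95.5),(-34,0,58.5)]: 
    q=proj("wrist",(p[0]+c*a-s*b,p[1]+s*a+c*b,z)); print(a,b,z,round((q[0]-150)*2),round(q[1]*2))
E
```

```text
t: 14.1
ee_pos: [496.0, -162.8, 60.5]
orientation: [-3.101, -0.502, 0.0]
ft_force: [0.1, -0.7, 0.7]
width: 43.9
grasp_force: 0.0
t: 15.1
ee_pos: [495.4, -162.6, 159.6]
orientation: [-3.1, -0.502, 0.002]
ft_force: [0.3, 0.1, -0.1]
width: 43.9
grasp_force: 0.0
[ 495.42555292 -162.56434585  159.61738475]
0 0 75 257 314
-11 0 58.5 258 338
-14 0 58.5 258 346
19 16 58.5 213 255
19 -16 58.5 302 255
-58 0 95.5 257 494
-34 0 58.5 258 398
```

View pics/w6c.png

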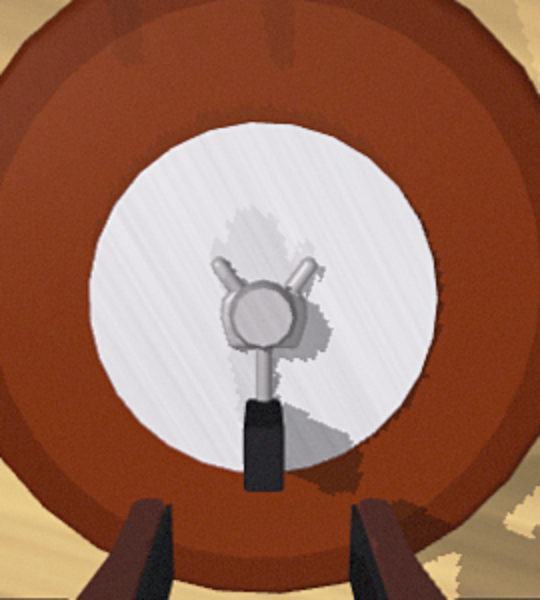

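The clip sits flat and released around the neck. The head is at crop (263,314), and the bar, tips and block match the home prediction to within about 1 mm. Handing in.

```bash
python3 -c "
from workcell import ctrl
print(ctrl.close_job())"
```

```text
the job is handed in; nothing more can be done
None
```

The clip snapped home in the spindle's groove with about 9 N the highest reading I saw; I released it, left the bystanders alone and handed the job in at about 15 s, though no verdict was reported back.

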